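# Move the incubated test cassette to the reader

## Task

The test cassette in the incubator (the low box with the ribbed top) has finished its incubation. Press it in to spring its push-push catch, draw it straight out of the bay, and load it into the reader (the box with the raised screen), pressing it home until the catch holds it there by itself when you let go. The cassette's well is full, so keep it level throughout, and leave the other things on the bench where they are.

Things in the scene. Friction and masses are not known exactly. Their poses are not given: they have to be found in the camera images.
- cassette: Flat white test cassette, 88x50x12 mm (own x, y, z), about 60 g, full well on top. Origin on the underside, on the middle line, 40 mm behind the nose and 48 mm before the near end; +x to the nose, which enters the bay. A track in the underside takes the bay's catch pin. Upright finger grip at the near end: x = -46 to -24, y = -7 to 7, z = 12 to 42 mm. Starts held in the incubator.
- cassette_grip (a point): Point to grip, inside the cassette's finger grip (22 mm long, 14 mm thick): at x = -35 mm, y = 0, 34 mm above the underside, 8 mm below the grip's top and 22 mm above the cassette's flat top (fingertips that go lower than that hit it). Axes as the cassette's.
- cassette_nose (a point): Middle of the cassette's bevelled nose end: x = 40 mm, y = 0, 6 mm above its underside.
- incubator: White box on a grey base, 120 mm wide, 125 deep, 62 high (the aluminium ribs on top reach 69), fixed on the bench. Origin on the bench under the middle of the front face; +x points into the box, the way a cassette is pushed; +z up. A cassette held by the catch has its origin at x = 9.5 mm, y = 0, z = 30 mm, axes as the box's; sprung out: x about -5 mm; out of the channel beyond x = -40 mm.
- incubator_mouth (a point): Middle of the channel's floor at the incubator's front face, 30 mm above the bench, axes as the box's. The level channel is 52 mm wide and 14 mm high, its mouth bevelled above and flared at the sides. A ledge flush with its floor sticks out 32 mm (-x) before the face, 72 mm wide; the side guides on it stand 8 mm high and reach 17 mm out.
- reader: White box on a grey base, 120 mm wide, 125 deep, fixed on the bench; 62 mm high at the front, with a console with a sloping grey screen on its rear half (110 mm high, rising from 58 mm behind the front face). Origin, axes and the place of a held cassette as for the incubator: origin at x = 9.5 mm, y = 0, z = 30 mm. Its bay is empty at the start.
- reader_mouth (a point): Middle of the channel's floor at the reader's front face, 30 mm above the bench, axes as the box's. Channel, bevels, guides and ledge are the same as the incubator's.
- incubator_ejector (a joint): Travel of the sprung ejector plate at the back of the incubator's bay, m: 0 = out, 0.0145 = cassette held by the catch (start), about 0.0195 = stop. A press to the stop (5 mm past held), let back, toggles the push-push catch: held <-> let go to 0. Spring 2 N at 0, 4.3 N at the stop; with friction a press takes 8 to 15 N. A held cassette cannot be pulled out, only pressed free.
- reader_ejector (a joint): The same for the reader: 0 = out (start), 0.0145 = cassette held by the catch, about 0.0195 = stop. The cassette meets the plate with its nose 35 mm inside the face (origin at x = -5 mm); pressed to the stop its origin is at x = 14.5 to 15 mm; let back, it returns 5 mm and is held. If it was not pressed to the stop, the spring pushes it out again.
- timer: Bystander: small white bench timer, 50x62x21 mm, origin under its centre.
- forceps: Bystander: steel forceps, 128 mm long, lying flat; origin under the centre.
- specimen_pot: Bystander: clear specimen pot with orange lid, 63 mm across, 61 mm high; origin under its centre.
- tape_roll: Bystander: roll of white tape lying flat, 72 mm across, 24 mm high; origin under its centre.
Things that resemble listed ones, but are neither listed nor needed, are in the scene too. What is shaped like the reader but yellow is not meant. Leave any yellow look-alike of the cassette alone.

How it is judged:
By the outcome, as a careful person would: the job done as asked, in the order asked, and still so for the second after the job is handed in, with the robot touching nothing.
It also fails if it takes over 42 s, if anything falls off the work surface, if the arm or the gripper's body presses on something with over 40 N, if the wrist force passes 120 N, or if a joint passes its speed limit or range.

## Robot

A 6-joint arm with a two-finger parallel gripper is mounted at the origin on a cart in front of the work surface, level with it; the furniture and walls round the work are solid. World frame = base frame: x ahead of the robot, y to its left, z up, the work surface at z = 0. Lengths are in m, angles in degrees, forces in N, time in s.
With the tool pointing down it reaches from about 0.3 to 0.75 m from the base axis. Payload 8.5 kg.
Tool frame: the origin (TCP) lies midway between the tips of the shut fingers; the grasp point (between the pads) lies env.tcp_to_grasp behind it (env.tcp_to_grasp is the distance from the TCP to the grasp point, in m); z points along the fingers, y is the line along which they close (so a half turn about z gives the same grasp; the last joint's range is limited). The gripper opens to 85 mm and grips with 20 to 120 N. Pads are 22 mm wide; open, the fingers measure 114 mm over their backs; the gripper's body (76 mm by 85 mm) begins 54 mm behind the grasp point. The pads swing forward as they close: fully open they stand 13 mm farther back than shut.
Start: joints at [-85.273, 21.807, 74.336, -0, 83.858, -12.336], TCP at [0.161, -0.526, 0.231] pointing down, gripper open.
Joint ranges: [-178.18, 178.18], [-50.72, 133.34], [12.68, 142.11], [-81.47, 261.47], [9.98, 163.14], [-165.26, 165.26]. Speed limits (degrees/s): [136.94, 136.94, 180, 180, 180, 180].

## Interface

Orientations are given as a 3x3 rotation matrix whose columns are the frame's x, y, z axes.
In Python, from rig import observe, optics, job, env gives the robot as it stands. The module is installed in compiled form; this text tells all that it offers.
- The arm moves only by the shell command python3 -m jog 'ROWS' [FORCE]. ROWS is JSON, a list of rows, each a list of 7 numbers: the turn, a rotation vector about the tool's x, y, z in rad, then the shift along the tool's x, y, z in m, then the opening in per cent of the stroke, from 0 (shut) to 100 (fully open). A call has 1 to 10 rows; each row shifts and turns the commanded pose from where the row before left it, along the tool's axes as they then stand; what a row does not reach is not made up. A row lasts 1/8 s, in which the tool goes at most 62.5 mm and 10.7 degrees, less where a joint would pass 70% of its speed; a pose out of reach is approached as far as the arm can. A call is refused whole if a number of a shift passes 0.0625 or a number of a turn 0.188, either way. A call with a gripper value outside its range is refused whole. The fingers move at their own pace and stop on an object; FORCE is the grip in N (left out, the last holds). Time passes only in rows, so rows that do not move let the fingers close. It gives the time, the measured TCP pose, the force, the opening and the grip force at its end, in the units of the state.
- observe(): the state, without advancing time (a new reading comes with each control period).
- optics.get_image(name): name is "scene" or "top" or "wrist"; returns a dict with "pixels" (400x640x3 uint8, red, green, blue), "mtx" (3x3 intrinsics, pixels), "dist_coeffs" ([k1, k2, p1, p2, k3] as OpenCV has them; the pictures are not rectified), "rvec" (rotation vector, rad) and "tvec" (3), from world to camera coordinates, as OpenCV has them. Camera axes: x right, y down, z forward; pixel columns grow to the right and rows downward; lengths in m; the calibration is good to about 2 mm. A picture is of the moment at which its call begins. There is no depth.
- job.close_job(): hands the job in; it is judged then, once.
The state is a dict: "time_s": time; "q": joint angles; "qvel": joint speeds; "joint_efforts": joint torques, N m; "position": TCP position; "tool_rot": TCP orientation; "ft_force": force on the tool from outside, world axes, zero at the start; "wrist_torque": the same for the moment, N m; "grip_width": finger opening in m; "gripper_force": force on a finger pad.
Only numpy, scipy, OpenCV 4.12 (cv2) and the standard library are available. Lean on these libraries where they do the work, as an engineer would, in place of code of your own. Each camera call takes 0.05 s, during which the arm holds its last target. There are 200 camera calls.

## Working session

There is one attempt and no reset: what is moved stays moved. The work goes in short steps, Python scripts to look and compute and a shell command to move; the robot and the scene stay as the last step left them, time stands still between calls to the robot, and variables do not carry over. Pictures are saved under pics/ and viewed, at most 10 in all, crops included, and the job is handed in when it is done.

```bash
mkdir -p pics; cat > h.py <<'E'
import numpy as np, cv2, json
from rig import observe, optics, job, env
def grab(n,tag):
    im=optics.get_image(n); cv2.imwrite(f'pics/{tag}.png',im['pixels'][:,:,::-1])
    np.savez(f'pics/{tag}.npz',**{k:np.array(v) for k,v in im.items()}); return im
def load(tag): return dict(np.load(f'pics/{tag}.npz'))
def ray(im,uv):
    p=cv2.undistortPoints(np.array(uv,float).reshape(-1,1,2),im['mtx'],im['dist_coeffs']).reshape(-1,2)
    R=cv2.Rodrigues(np.array(im['rvec'],float))[0]; t=np.array(im['tvec'],float).ravel()
    return -R.T@t, np.c_[p,np.ones(len(p))]@R
def onz(im,uv,z):
    c,d=ray(im,uv); return c+d*((z-c[2])/d[:,2])[:,None]
def proj(im,P):
    return cv2.projectPoints(np.array(P,float).reshape(-1,1,3),im['rvec'],im['tvec'],im['mtx'],im['dist_coeffs'])[0].reshape(-1,2)
E
python3 - <<'E'
from h import *
for n in ['scene','top']:
    im=grab(n,n+'0'); c,_=ray(im,[[320,200]]); print(n,c.round(3))
a=cv2.imread('pics/scene0.png');b=cv2.imread('pics/top0.png')
print(env.tcp_to_grasp, observe()['tool_rot'],observe()['position'],observe()['time_s'])
E
```

```text
scene [ 0.096 -1.098  1.139]
top [ 0.454 -0.069  1.056]
0.0187 [[ 9.55982620e-01  2.93423272e-01 -1.14880266e-04]
 [ 2.93423157e-01 -9.55981723e-01  1.34005690e-03]
 [ 2.83380446e-04 -1.31477964e-03 -9.99999096e-01]] [ 0.16136171 -0.52551259  0.23076273] 0.1
```

View pics/scene0.png

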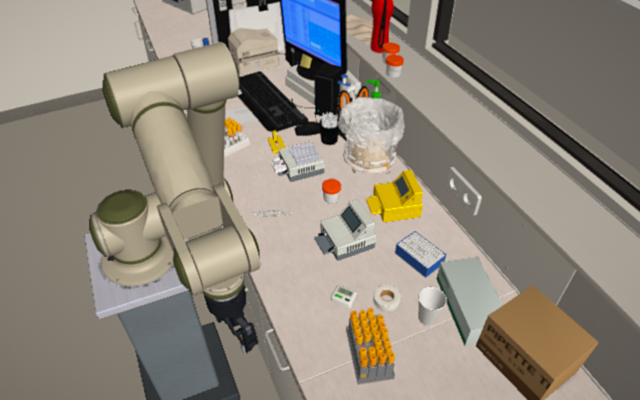

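View pics/top0.png

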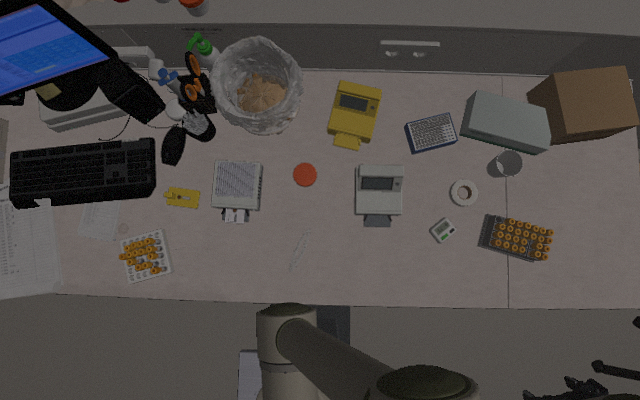

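Scene: the incubator with the cassette is at about (300,160) and the reader at (350,230). In the top view, the incubator is at (237,185) with its mouth at (235,214), and the reader is at (380,190) with its ledge at (377,220). The yellow look-alikes are at (182,197) and (355,112). Next I'll enlarge both boxes.

```bash
python3 - <<'E'
from h import *
b=cv2.imread('pics/top0.png')
f=lambda x0,y0:cv2.resize(b[y0:y0+80,x0:x0+64],None,fx=6,fy=6,interpolation=cv2.INTER_CUBIC)
o=np.hstack([f(205,150),f(348,155)]); o=cv2.convertScaleAbs(o,alpha=1.3)
cv2.imwrite('pics/crop0.png',o)
E
```

```text
(no output)
```

View pics/crop0.png

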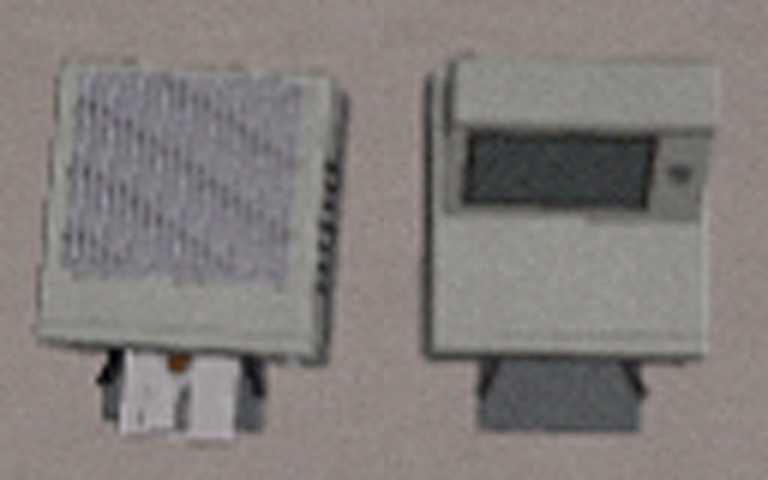

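The crop shows the incubator, yawed slightly, with its ledge front edge from (103,418) to (263,430) and the white cassette between its guides. The reader's ledge front edge runs from (477,430) to (640,430). I'll cast rays for rough poses, then refine them with the wrist camera.

```bash
python3 - <<'E'
from h import *
im=load('top0')
cv=lambda p,x0,y0:[[x0+(u+.5)/6-.5,y0+(v+.5)/6-.5] for u,v in p]
I=lambda p,z:onz(im,cv(p,205,150),z); Rr=lambda p,z:onz(im,cv([(u-384,v) for u,v in p],348,155),z)
for n,F,l,f,b in[('inc',I,[(103,418),(263,430)],[(37,340),(302,357)],[(62,65),(333,78)]),('rd',Rr,[(477,430),(640,430)],[(432,355),(705,355)],[])]:
    L=F(l,.03); d=L[0]-L[1]; yaw=np.degrees(np.arctan2(-d[0],d[1])); print(n,'ledge',L.round(4),np.linalg.norm(d),yaw,'mid',L.mean(0).round(4))
    T=F(f,.062); d=T[0]-T[1]; yaw=np.degrees(np.arctan2(-d[0],d[1])); print(n,'front',T.round(4),np.linalg.norm(d),yaw,'mid',T.mean(0).round(4))
    if b: B=F(b,.062); print(B.round(4))
print(I([(180,400)],.072))
E
```

```text
inc ledge [[0.5012 0.2152 0.03  ]
 [0.4978 0.143  0.03  ]] 0.0722758273330329 -2.6928566905827145 mid [0.4995 0.1791 0.03  ]
inc front [[0.5327 0.2372 0.062 ]
 [0.5283 0.1209 0.062 ]] 0.11641178041127541 -2.1863096267818682 mid [0.5305 0.179  0.062 ]
[[0.6543 0.2333 0.062 ]
 [0.6508 0.1128 0.062 ]]
rd ledge [[ 0.4923 -0.1615  0.03  ]
 [ 0.494  -0.2332  0.03  ]] 0.07163979105633876 1.3607646255590387 mid [ 0.4932 -0.1973  0.03  ]
rd front [[ 0.5227 -0.139   0.062 ]
 [ 0.5254 -0.2556  0.062 ]] 0.11666694571918461 1.3540526229376153 mid [ 0.5241 -0.1973  0.062 ]
[[0.50784599 0.17064243 0.072     ]]
```

```bash
python3 -m jog '[[0,0,0.171,0,0,0,50],[0,0,0.171,0,0,0,50],[0,0,0,0.0215,-0.055,0,50],[0,0,0,0.0215,-0.055,0,50],[0,0,0,0.0215,-0.055,0,50],[0,0,0,0.0215,-0.055,0,50],[0,0,0,0.0215,-0.055,0,50],[0,0,0,0.0215,-0.055,0,50],[0,0,0,0.0215,-0.055,0,50],[0,0,0,0.0215,-0.055,0,50]]' 40
python3 - <<'E'
from h import *
s=observe(); print(s['position'],s['tool_rot'],s['q'])
im=grab('wrist','w1'); print(ray(im,[[320,200]]))
E
```

```text
time_s: 1.35
position: [0.353, -0.092, 0.2314]
tool_rot: [[0.999, -0.045, 0.0], [-0.045, -0.999, -0.0], [0.0, 0.0, -1.0]]
ft_force: [0.6, -1.5, -1.3]
grip_width: 0.0429
gripper_force: 0.0
[ 0.35296216 -0.09196051  0.23136808] [[ 9.99000354e-01 -4.47015044e-02  2.60745108e-04]
 [-4.47014819e-02 -9.99000385e-01 -9.14983214e-05]
 [ 2.64574576e-04  7.97511627e-05 -9.99999962e-01]] [-3.33985813e+01  2.74433581e+00  9.99760765e+01  3.94394825e-03
  7.72642295e+01  5.91626104e+01]
(array([ 0.41818704, -0.09463197,  0.37340174]), array([[-0.25363676,  0.01572908, -0.96718759]]))
```

View pics/w1.png

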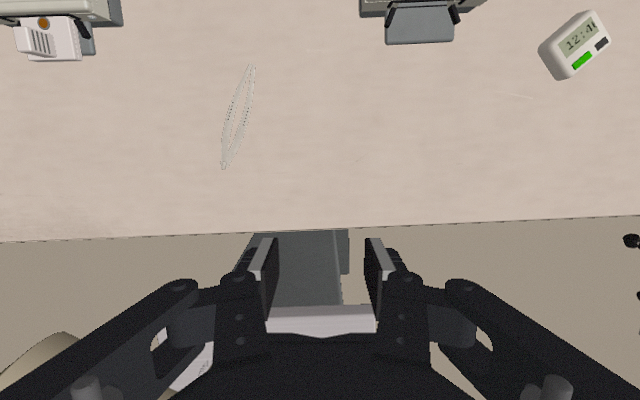

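The wrist view shows the cassette and its ledge at the top left (50,40), the reader's ledge at (420,22) and the forceps at (238,115). I'll step over to the reader first for a close measurement.

```bash
python3 -m jog '[[0,0,0,0.027,0.033,0,50],[0,0,0,0.027,0.033,0,50],[0,0,0,0.027,0.033,0,50],[0,0,0,0,0,0,50]]'; python3 - <<'E'
from h import *
im=grab('wrist','wr')
cv2.imwrite('pics/wrc.png',cv2.resize(im['pixels'][0:300,120:520,::-1],None,fx=2,fy=2))
E
```

```text
time_s: 1.9
position: [0.4301, -0.198, 0.2304]
tool_rot: [[0.999, -0.046, -0.001], [-0.046, -0.999, 0.001], [-0.001, -0.001, -1.0]]
ft_force: [-0.9, 0.1, 0.2]
grip_width: 0.0428
gripper_force: 0.0
```

View pics/wrc.png

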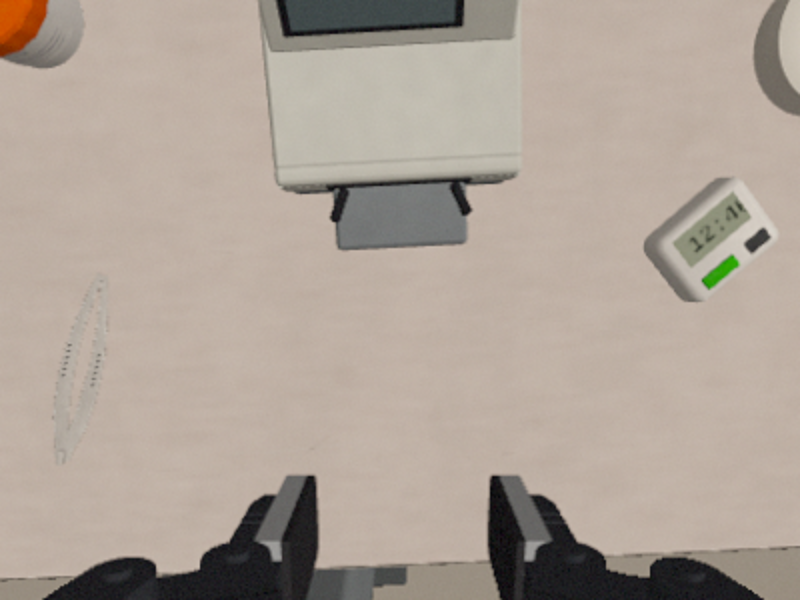

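```bash
python3 -m jog '[[0,0,0,0,-0.062,0,50],[0,0,0,0,-0.062,0,50],[0,0,0,0,-0.062,0,50],[0,0,0,0,-0.062,0,50],[0,0,0,0,-0.062,0,50],[0,0,0,0,-0.062,0,50],[0,0,0,0,0,0,50]]'; python3 - <<'E'
from h import *
im=grab('wrist','wi')
cv2.imwrite('pics/wic.png',cv2.resize(im['pixels'][0:300,120:520,::-1],None,fx=2,fy=2))
E
```

```text
time_s: 2.82
position: [0.4439, 0.179, 0.2313]
tool_rot: [[0.999, -0.038, -0.001], [-0.037, -0.999, 0.0], [-0.001, -0.0, -1.0]]
ft_force: [-0.1, -0.1, 0.7]
grip_width: 0.0426
gripper_force: 0.0
```

View pics/wic.png

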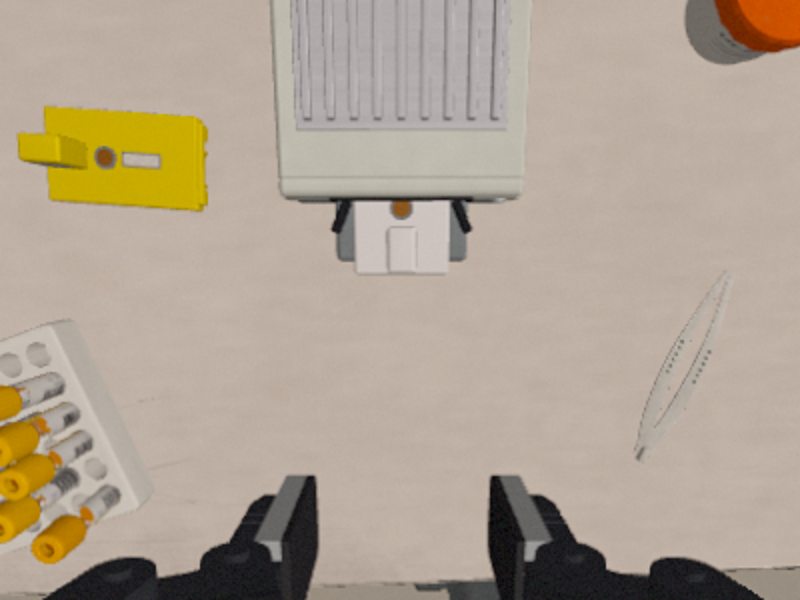

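Both views are clear (2x crops, offset 120,0). The reader's ledge front edge runs from (338,249) to (467,243). The incubator's ledge front edge runs from (338,261) to (466,261). The cassette's near corners are at (356,274) and (449,274), and the grip's top face spans (389–416, 227–272).

```bash
python3 - <<'E'
from h import *
def edge(im,pts,z,name):
    P=onz(im,[[120+(u+.5)/2-.5,(v+.5)/2-.5] for u,v in pts],z); d=P[0]-P[1]
    print(name,P[:,:2].round(4).tolist(),'len',np.linalg.norm(d).round(4),'yaw',np.degrees(np.arctan2(-d[0],d[1])).round(2),'mid',P.mean(0)[:2].round(4))
r=load('wr');i=load('wi')
edge(r,[(338,249),(467,243)],.03,'rd ledge')
edge(r,[(275,167),(521,157)],.062,'rd top front line')
edge(i,[(338,261),(466,261)],.03,'inc ledge')
edge(i,[(356,274),(449,274)],.042,'cas end')
edge(i,[(389,272),(416,272)],.072,'grip near')
edge(i,[(390,227),(415,227)],.072,'grip far')
edge(i,[(280,180),(523,178)],.062,'inc top front line')
# subpixel: line fits on the edges, printed as intensity transitions
for nm,im in(('r',r),('i',i)):
    g=cv2.cvtColor(im['pixels'],cv2.COLOR_RGB2GRAY).astype(int)
    for v in ((116,118,120) if nm=='r' else (120,125,128,132)): print(nm,'row',v,g[v,284:360].tolist())
    for u in ((292,300,320,340,350) if nm=='r' else (292,294,302,310,338,342,348,350)): print(nm,'col',u,g[108:142,u].tolist())
E
```

```text
rd ledge [[0.4921, -0.165], [0.492, -0.2352]] len 0.0703 yaw -0.07 mid [ 0.4921 -0.2001]
rd top front line [[0.532, -0.1409], [0.531, -0.2586]] len 0.1177 yaw -0.48 mid [ 0.5315 -0.1998]
inc ledge [[0.4993, 0.213], [0.4966, 0.1428]] len 0.0703 yaw -2.19 mid [0.498  0.1779]
cas end [[0.4925, 0.2026], [0.4907, 0.1531]] len 0.0495 yaw -2.19 mid [0.4916 0.1779]
grip near [[0.4944, 0.1843], [0.4939, 0.1712]] len 0.0131 yaw -2.19 mid [0.4941 0.1777]
grip far [[0.5153, 0.1829], [0.5149, 0.171]] len 0.0119 yaw -2.2 mid [0.5151 0.1769]
inc top front line [[0.5395, 0.2352], [0.5359, 0.118]] len 0.1172 yaw -1.76 mid [0.5377 0.1766]
r row 116 [178, 179, 182, 166, 91, 97, 116, 119, 117, 119, 116, 113, 117, 118, 116, 114, 115, 116, 117, 116, 115, 114, 116, 116, 119, 120, 115, 125, 118, 121, 119, 122, 121, 118, 117, 122, 119, 114, 119, 120, 119, 122, 119, 123, 118, 116, 116, 117, 120, 118, 117, 118, 120, 115, 115, 118, 120, 119, 119, 116, 118, 116, 116, 118, 118, 118, 118, 117, 126, 148, 174, 181, 179, 178, 179, 179]
r row 118 [182, 180, 183, 169, 114, 92, 116, 116, 118, 122, 117, 116, 115, 116, 11
[... 3888 characters left out ...]
99, 198, 198, 198, 197, 197, 197, 197, 196, 196, 198, 198, 197, 196, 196, 198, 198, 198, 197, 196, 198, 197, 199, 195, 198, 197, 198, 196, 172, 157, 182, 180, 178, 179]
i col 342 [198, 198, 196, 198, 197, 198, 196, 196, 199, 198, 200, 199, 197, 198, 199, 200, 199, 200, 199, 199, 198, 198, 200, 200, 198, 199, 198, 198, 175, 167, 180, 180, 178, 176]
i col 348 [49, 91, 106, 113, 121, 119, 121, 120, 119, 116, 120, 119, 118, 119, 116, 118, 116, 116, 116, 119, 106, 93, 110, 184, 183, 182, 178, 179, 182, 183, 177, 179, 180, 176]
i col 350 [26, 29, 21, 10, 24, 46, 94, 102, 124, 119, 118, 119, 114, 119, 117, 114, 117, 118, 114, 117, 108, 92, 121, 181, 179, 180, 179, 180, 181, 181, 179, 178, 179, 180]
```

```bash
python3 -m jog '[[0,0,0,0.03,-0.0005,0.03,50],[0,0,0,0.0305,-0.0005,0.045,50],[0,0,0,0,0,0.05,50],[0,0,0,0,0,0.04,50],[0,0,0,0,0,0.015,50],[0,0,0,0,0,0,50]]'
python3 - <<'E'
from h import *
s=observe(); print(s['position'],np.degrees(np.arctan2(s['tool_rot'][1][0],s['tool_rot'][0][0])))
im=grab('wrist','g1')
cv2.imwrite('pics/g1c.png',cv2.resize(im['pixels'][100:400,120:520,::-1],None,fx=1.5,fy=1.5))
E
```

```text
time_s: 3.62
position: [0.5061, 0.1729, 0.0516]
tool_rot: [[0.999, -0.045, -0.001], [-0.045, -0.999, -0.0], [-0.001, 0.0, -1.0]]
ft_force: [0.7, 0.4, 1.4]
grip_width: 0.0425
gripper_force: 0.0
[0.50613189 0.17291843 0.05159738] -2.5930118550658743
```

View pics/g1c.png

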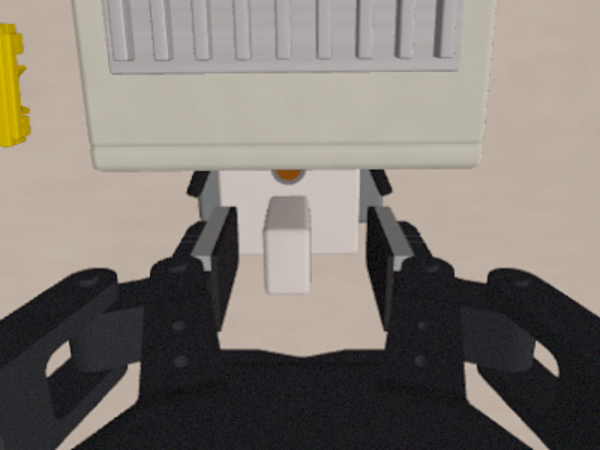

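The grip (crop x≈288) sits about 4 mm to the left of the finger midline (x≈303), which agrees with the numbers. I'll correct that, lower the last 5 mm and close.

```bash
python3 -m jog '[[0,0,-0.008,-0.0015,-0.0046,0,50],[0,0,0,0,0,0.005,50],[0,0,0,0,0,0,50],[0,0,0,0,0,0,50]]'
python3 -m jog '[[0,0,0,0,0,0,20],[0,0,0,0,0,0,10],[0,0,0,0,0,0,5],[0,0,0,0,0,0,5],[0,0,0,0,0,0,5]]' 50
```

```text
time_s: 4.18
position: [0.5049, 0.1783, 0.0464]
tool_rot: [[0.999, -0.036, 0.0], [-0.036, -0.999, -0.0], [0.0, 0.0, -1.0]]
ft_force: [-0.3, -0.4, 1.4]
grip_width: 0.0427
gripper_force: 0.0
time_s: 4.8
position: [0.5049, 0.1783, 0.0465]
tool_rot: [[0.999, -0.036, 0.0], [-0.036, -0.999, -0.0], [0.0, 0.0, -1.0]]
ft_force: [-0.7, -0.7, 4.8]
grip_width: 0.0133
gripper_force: 49.2
```

```bash
python3 -m jog '[[0,0,0,0.0015,0,0,5],[0,0,0,0.0015,0,0,5],[0,0,0,0.0015,0,0,5],[0,0,0,0,0,0,5]]'
python3 -m jog '[[0,0,0,0.001,0,0,5],[0,0,0,0,0,0,5]]'
```

```text
time_s: 5.3
position: [0.5081, 0.1782, 0.0465]
tool_rot: [[0.999, -0.036, -0.003], [-0.036, -0.999, -0.0], [-0.003, 0.0, -1.0]]
ft_force: [-6.4, -1.7, 8.8]
grip_width: 0.0128
gripper_force: 50.0
time_s: 5.55
position: [0.509, 0.1782, 0.0465]
tool_rot: [[0.999, -0.036, -0.003], [-0.036, -0.999, -0.0], [-0.003, 0.0, -1.0]]
ft_force: [-7.0, -1.7, 8.1]
grip_width: 0.0134
gripper_force: 50.0
```

```bash
python3 -m jog '[[0,0,0,0.001,0,0,5],[0,0,0,0,0,0,5]]'
python3 -m jog '[[0,0,0,0.001,0,0,5],[0,0,0,0,0,0,5]]'
```

```text
time_s: 5.8
position: [0.5099, 0.1781, 0.0465]
tool_rot: [[0.999, -0.036, -0.003], [-0.036, -0.999, -0.0], [-0.003, 0.0, -1.0]]
ft_force: [-6.8, -1.3, 9.2]
grip_width: 0.0131
gripper_force: 50.1
time_s: 6.05
position: [0.5102, 0.1781, 0.0465]
tool_rot: [[0.999, -0.036, -0.005], [-0.036, -0.999, -0.0], [-0.005, 0.0, -1.0]]
ft_force: [-10.4, -0.9, 12.0]
grip_width: 0.0132
gripper_force: 50.4
```

```bash
python3 -m jog '[[0,0,0,0.001,0,0,5],[0,0,0,0,0,0,5]]'
python3 -m jog '[[0,0,0,-0.004,0,0,5],[0,0,0,-0.004,0,0,5],[0,0,0,-0.004,0,0,5],[0,0,0,0,0,0,5]]'
```

```text
time_s: 6.3
position: [0.5102, 0.1781, 0.0465]
tool_rot: [[0.999, -0.036, -0.007], [-0.036, -0.999, -0.0], [-0.007, 0.001, -1.0]]
ft_force: [-15.4, -1.1, 14.8]
grip_width: 0.0128
gripper_force: 50.8
time_s: 6.8
position: [0.5007, 0.1785, 0.0465]
tool_rot: [[0.999, -0.036, -0.001], [-0.036, -0.999, -0.0], [-0.001, 0.0, -1.0]]
ft_force: [-4.6, -0.3, 7.6]
grip_width: 0.0131
gripper_force: 49.6
```

```bash
python3 -m jog '[[0,0,0,-0.01,0,-0.0005,5],[0,0,0,-0.012,0,0,5],[0,0,0,-0.012,0,0,5],[0,0,0,-0.012,0,0,5],[0,0,0,0,0,0,5]]'
```

```text
time_s: 7.42
position: [0.4543, 0.1802, 0.0468]
tool_rot: [[0.999, -0.036, -0.001], [-0.036, -0.999, -0.0], [-0.001, 0.0, -1.0]]
ft_force: [0.3, 0.4, 0.1]
grip_width: 0.0133
gripper_force: 48.8
```

```bash
python3 -m jog '[[0,0,0,-0.02,0,0,5],[0,0,0,0,0,-0.02,5],[0,0,0,0,0,-0.04,5],[0,0,-0.036,0,0.02,-0.02,5],[0,0,0,0,0.04,0,5],[0,0,0,0,0.055,0,5],[0,0,0,0,0.055,0,5],[0,0,0,0,0.055,0,5],[0,0,0,0,0.055,0,5],[0,0,0,0,0.05,0,5]]'
python3 -m jog '[[0,0,0,0,0.03,0,5],[0,0,0,0,0.018,0,5],[0,0,0,0,0,0,5],[0,0,0,0,0,0,5]]'
python3 - <<'E'
from h import *
s=observe(); print(s['position'],np.degrees(np.arctan2(s['tool_rot'][1][0],s['tool_rot'][0][0])))
im=grab('wrist','r2')
cv2.imwrite('pics/r2c.png',cv2.resize(im['pixels'][0:300,120:520,::-1],None,fx=2,fy=2))
E
```

```text
time_s: 8.68
position: [0.4346, -0.1514, 0.127]
tool_rot: [[1.0, -0.001, 0.001], [-0.001, -1.0, -0.0], [0.001, 0.0, -1.0]]
ft_force: [1.2, 0.2, -0.7]
grip_width: 0.0131
gripper_force: 48.8
time_s: 9.18
position: [0.4345, -0.196, 0.1268]
tool_rot: [[1.0, 0.001, -0.0], [0.001, -1.0, 0.001], [-0.0, -0.001, -1.0]]
ft_force: [-0.5, 0.6, -0.7]
grip_width: 0.0133
gripper_force: 48.8
[ 0.43453194 -0.19602937  0.12676917] 0.041841336124160494
```

View pics/r2c.png

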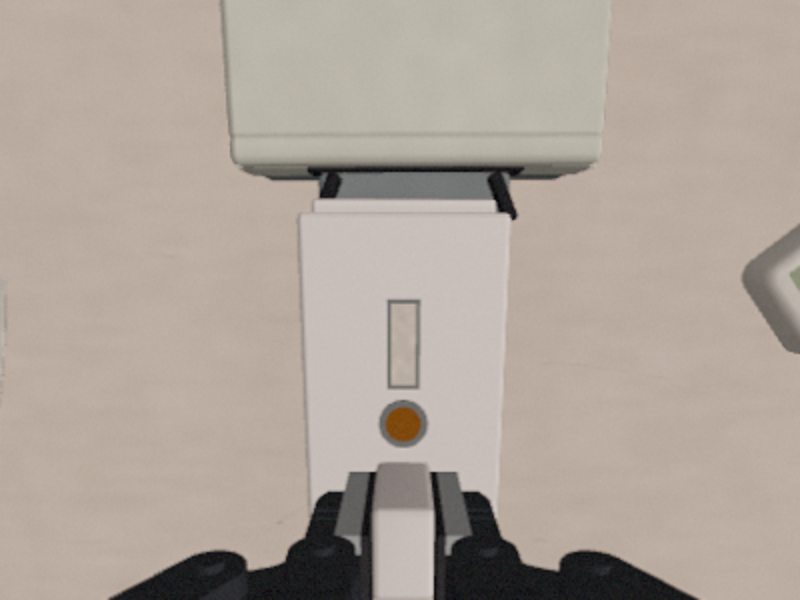

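The cassette is held straight, with its nose edge from (301,213) to (510,213). The reader's front edge runs from (233,135) to (602,135) and looks square to the cassette. I'll compute the lateral offset and yaw in numbers.

```bash
python3 - <<'E'
from h import *
im=load('r2'); g=cv2.cvtColor(im['pixels'],cv2.COLOR_RGB2GRAY).astype(float)
def cols(v,a,b,sgn):  # strongest gradient in row v between columns a,b, subpixel
    d=np.diff(cv2.GaussianBlur(g,(1,5),0)[v,a:b])*sgn; k=int(d.argmax()); w=np.clip(d[max(k-2,0):k+3],0,None); return a+.5+(w*np.arange(max(k-2,0),max(k-2,0)+len(w))).sum()/w.sum()
def rows(u,a,b,sgn):
    d=np.diff(cv2.GaussianBlur(g,(5,1),0)[a:b,u])*sgn; k=int(d.argmax()); w=np.clip(d[max(k-2,0):k+3],0,None); return a+.5+(w*np.arange(max(k-2,0),max(k-2,0)+len(w))).sum()/w.sum()
def mids(vs,L,R,sg,z,n):
    out=[]
    for v in vs:
        P=onz(im,[[cols(v,*L,sg),v],[cols(v,*R,-sg),v]],z); out.append([*P.mean(0)[:2],P[0,1]-P[1,1]])
    out=np.array(out); k=np.polyfit(out[:,0],out[:,1],1); print(n,out.mean(0).round(4),'yaw',np.degrees(np.arctan(k[0])).round(2),'mid std',out[:,1].std().round(5)); return out
mids(range(10,60,3),(222,246),(412,432),1,.062,'reader top')
mids(range(115,220,5),(262,280),(364,382),1,.122,'cassette')
for nm,us,a,b,sg,z in(('reader front',range(250,405,5),60,80,-1,.062),('groove',range(250,405,5),62,70,-1,.062),('nose',range(285,360,5),101,112,-1,.122)):
    P=onz(im,[[u,rows(u,a,b,sg)] for u in us],z); k=np.polyfit(P[:,1],P[:,0],1); print(nm,np.median(P[:,0]).round(4),'yaw',np.degrees(-np.arctan(k[0])).round(2))
print(g[20,222:250].astype(int),g[20,410:434].astype(int))
E
```

```text
reader top [ 0.5512 -0.2002  0.1165] yaw 0.15 mid std 8e-05
cassette [ 0.4784 -0.1961  0.0485] yaw -0.11 mid std 5e-05
reader front 0.533 yaw 2.34
groove 0.533 yaw 0.26
nose 0.5063 yaw -0.06
[178 177 177 178 178 176 176 177 180 148 134 153 176 181 180 180 182 181
 183 182 184 183 183 183 185 183 184 184] [181 182 180 182 182 182 180 182 183 180 182 184 185 191 182 171 172 173
 175 174 173 174 175 175]
```

```bash
python3 -m jog '[[0,0,-0.004,-0.015,0.0043,0,5],[0,0,0,-0.01,0,0.01,5],[0,0,0,0,0,0.03,5],[0,0,0,0,0,0.03,5],[0,0,0,0,0,0.0098,5],[0,0,0,0,0,0,5],[0,0,0,0,0,0,5]]'
python3 - <<'E'
from h import *
s=observe(); print(np.array(s['position']).round(5),np.degrees(np.arctan2(s['tool_rot'][1][0],s['tool_rot'][0][0])))
E
```

```text
time_s: 10.1
position: [0.4099, -0.2018, 0.0479]
tool_rot: [[1.0, 0.004, 0.001], [0.004, -1.0, -0.001], [0.001, 0.001, -1.0]]
ft_force: [0.0, 0.7, -0.8]
grip_width: 0.0131
gripper_force: 48.8
[ 0.40988 -0.20176  0.04794] 0.22881976164658432
```

```bash
python3 -m jog '[[0,0,0,0,-0.0013,0.0009,5],[0,0,0,0.01,0,0,5],[0,0,0,0.012,0,0,5],[0,0,0,0.01,0,0,5],[0,0,0,0,0,0,5]]'
python3 -m jog '[[0,0,0,0.004,0,0,5],[0,0,0,0.004,0,0,5],[0,0,0,0.004,0,0,5],[0,0,0,0,0,0,5]]'
```

```text
time_s: 10.72
position: [0.4426, -0.2002, 0.0462]
tool_rot: [[1.0, 0.005, 0.001], [0.005, -1.0, -0.001], [0.001, 0.001, -1.0]]
ft_force: [1.1, -0.1, 3.9]
grip_width: 0.0133
gripper_force: 49.3
time_s: 11.22
position: [0.4541, -0.2002, 0.0463]
tool_rot: [[1.0, 0.004, 0.001], [0.004, -1.0, -0.0], [0.001, 0.0, -1.0]]
ft_force: [0.4, 0.9, 4.7]
grip_width: 0.0128
gripper_force: 49.6
```

```bash
python3 -m jog '[[0,0,0,0.005,0,-0.0004,5],[0,0,0,0.006,0,0,5],[0,0,0,0.006,0,0,5],[0,0,0,0.006,0,0,5],[0,0,0,0,0,0,5]]'
python3 -m jog '[[0,0,0,0.004,0,0,5],[0,0,0,0.004,0,0,5],[0,0,0,0.004,0,0,5],[0,0,0,0.004,0,0,5],[0,0,0,0,0,0,5]]'
```

```text
time_s: 11.85
position: [0.4771, -0.1999, 0.0465]
tool_rot: [[1.0, 0.004, 0.001], [0.004, -1.0, -0.0], [0.001, 0.0, -1.0]]
ft_force: [0.2, -0.5, 2.9]
grip_width: 0.0132
gripper_force: 49.4
time_s: 12.48
position: [0.4926, -0.1998, 0.0465]
tool_rot: [[1.0, 0.004, -0.0], [0.004, -1.0, 0.0], [-0.0, -0.0, -1.0]]
ft_force: [-1.4, -0.3, 4.3]
grip_width: 0.0131
gripper_force: 49.5
```

```bash
python3 -m jog '[[0,0,0,0.003,0,0,5],[0,0,0,0.003,0,0,5],[0,0,0,0.003,0,0,5],[0,0,0,0,0,0,5]]'
python3 -m jog '[[0,0,0,0.001,0,0,5],[0,0,0,0.001,0,0,5],[0,0,0,0,0,0,5]]'
python3 -m jog '[[0,0,0,0.001,0,0,5],[0,0,0,0,0,0,5]]'
```

```text
time_s: 12.98
position: [0.5013, -0.1998, 0.0465]
tool_rot: [[1.0, 0.004, -0.001], [0.004, -1.0, 0.0], [-0.001, -0.0, -1.0]]
ft_force: [-3.2, -0.3, 5.3]
grip_width: 0.0132
gripper_force: 49.6
time_s: 13.35
position: [0.5027, -0.1997, 0.0465]
tool_rot: [[1.0, 0.004, -0.002], [0.004, -1.0, 0.0], [-0.002, -0.0, -1.0]]
ft_force: [-7.2, -0.4, 6.6]
grip_width: 0.0131
gripper_force: 49.9
time_s: 13.6
position: [0.5036, -0.1997, 0.0465]
tool_rot: [[1.0, 0.004, -0.002], [0.004, -1.0, 0.0], [-0.002, -0.0, -1.0]]
ft_force: [-6.5, -1.5, 6.4]
grip_width: 0.0132
gripper_force: 49.9
```

```bash
python3 -m jog '[[0,0,0,0.001,0,0,5],[0,0,0,0,0,0,5]]'
python3 -m jog '[[0,0,0,0.001,0,0,5],[0,0,0,0,0,0,5]]'
python3 -m jog '[[0,0,0,0.001,0,0,5],[0,0,0,0,0,0,5]]'
```

```text
time_s: 13.85
position: [0.5038, -0.1997, 0.0465]
tool_rot: [[1.0, 0.004, -0.004], [0.004, -1.0, 0.001], [-0.004, -0.001, -1.0]]
ft_force: [-11.8, -1.4, 8.4]
grip_width: 0.0131
gripper_force: 50.3
time_s: 14.1
position: [0.5038, -0.1997, 0.0465]
tool_rot: [[1.0, 0.004, -0.006], [0.004, -1.0, 0.001], [-0.006, -0.001, -1.0]]
ft_force: [-18.1, -2.1, 12.3]
grip_width: 0.0128
gripper_force: 50.7
time_s: 14.35
position: [0.5039, -0.1996, 0.0465]
tool_rot: [[1.0, 0.004, -0.008], [0.004, -1.0, 0.001], [-0.008, -0.001, -1.0]]
ft_force: [-21.8, -3.1, 14.5]
grip_width: 0.0135
gripper_force: 51.1
```

```bash
python3 -m jog '[[0,0,0,-0.003,0,0,5],[0,0,0,-0.003,0,0,5],[0,0,0,-0.001,0,0,5],[0,0,0,0,0,0,5]]'
python3 -m jog '[[0,0,0,-0.001,0,0,5],[0,0,0,-0.0005,0,0,5],[0,0,0,0,0,0,5]]'
```

```text
time_s: 14.85
position: [0.5005, -0.1998, 0.0465]
tool_rot: [[1.0, 0.004, -0.0], [0.004, -1.0, 0.0], [-0.0, -0.0, -1.0]]
ft_force: [-4.1, -0.5, 4.8]
grip_width: 0.0129
gripper_force: 49.6
time_s: 15.22
position: [0.4991, -0.1998, 0.0465]
tool_rot: [[1.0, 0.004, 0.0], [0.004, -1.0, -0.0], [0.0, 0.0, -1.0]]
ft_force: [-1.9, -0.4, 3.6]
grip_width: 0.0129
gripper_force: 49.5
```

Returned 4.8 mm so far. A further 1.5 mm pull shows whether the catch holds.

```bash
python3 -m jog '[[0,0,0,-0.001,0,0,5],[0,0,0,-0.0005,0,0,5],[0,0,0,0,0,0,5]]'
```

```text
time_s: 15.6
position: [0.4982, -0.1999, 0.0465]
tool_rot: [[1.0, 0.004, 0.001], [0.004, -1.0, -0.0], [0.001, 0.0, -1.0]]
ft_force: [4.7, 0.8, -0.8]
grip_width: 0.0133
gripper_force: 48.9
```

The catch resists the pull (+4.7 N), so the cassette is held. I'll relax, release and retreat straight up.

```bash
python3 -m jog '[[0,0,0,0.0005,0,0,5],[0,0,0,0,0,0,30],[0,0,0,0,0,0,50],[0,0,0,0,0,0,50],[0,0,0,0,0,0,50]]'
python3 -m jog '[[0,0,0,0,0,-0.01,50],[0,0,0,0,0,-0.03,50],[0,0,0,0,0,-0.04,50],[0,0,0,-0.03,0,-0.04,50],[0,0,0,-0.03,0,-0.04,50],[0,0,0,0,0,0,50],[0,0,0,0,0,0,50],[0,0,0,0,0,0,50]]'
python3 - <<'E'
from h import *
im=grab('wrist','f')
cv2.imwrite('pics/fc.png',cv2.resize(im['pixels'][0:300,120:520,::-1],None,fx=2,fy=2))
P=onz(im,[[300,0]],.03)
E
```

```text
time_s: 16.23
position: [0.4979, -0.1998, 0.0465]
tool_rot: [[1.0, 0.004, -0.0], [0.004, -1.0, 0.0], [-0.0, -0.0, -1.0]]
ft_force: [0.5, 0.4, -0.1]
grip_width: 0.0428
gripper_force: 0.0
time_s: 17.23
position: [0.4382, -0.1998, 0.2056]
tool_rot: [[1.0, 0.004, -0.002], [0.004, -1.0, 0.001], [-0.002, -0.001, -1.0]]
ft_force: [0.6, -0.6, -0.5]
grip_width: 0.0427
gripper_force: 0.0
```

View pics/fc.png

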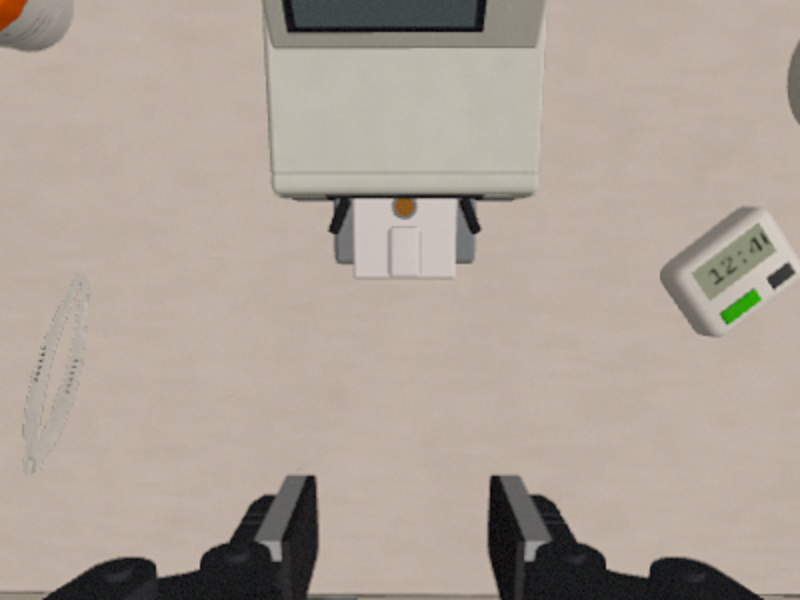

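The cassette sits in the reader with its near end at row 278, just past the ledge edge at row 263. That is about 7 mm of overhang, as it was when held in the incubator; sprung out it would be about 21 mm. The forceps and timer look undisturbed.

```bash
python3 -c "
from rig import job; print(job.close_job())"
```

```text
the job is handed in; nothing more can be done
None
```

The cassette was sprung from the incubator and loaded into the reader, where the catch holds it with the gripper clear; the job was handed in at about 17 s of the 42 s allowed.

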